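Jack up one side of a photometer and hold it

ROBOT

A 7-joint arm with a two-finger parallel gripper is mounted at the origin on the work surface. World frame = base frame: x ahead of the robot, y to its left, z up, the work surface at z = 0. Lengths are in m, angles in rad, forces in N, time in s.
With the tool pointing down it reaches from about 0.375 to 0.925 m from the base axis. Payload 3.1 kg.
Tool frame: the origin (TCP) lies midway between the tips of the shut fingers; the grasp point (between the pads) lies 19 mm behind it (ctrl.tcp_to_grasp is the distance from the TCP to the grasp point, in m); z points along the fingers, y is the line along which they close (so a half turn about z gives the same grasp; the last joint's range is limited). The gripper opens to 85 mm and grips with 20 to 120 N. Pads are 22 mm wide; open, the fingers measure 114 mm over their backs; the gripper's body (76 mm by 85 mm) begins 54 mm behind the grasp point. The pads swing forward as they close: fully open they stand 13 mm farther back than shut.
Start: joints at [-1.335, 0.383, 0.044, 1.598, -0.018, 1.161, -0.05], TCP at [0.213, 0.614, 0.202] pointing down, gripper open.
Joint ranges: [-2.61, 2.61], [-0.41, 2.15], [-1.48, 1.57], [0, 2.5], [-1.57, 4.71], [0.05, 1.97], [-2.85, 2.85]. Speed limits (rad/s): [2.79, 2.79, 3.14, 3.14, 3.14, 3.14, 3.14].

INTERFACE

Orientations are given as a unit quaternion [x, y, z, w].
In Python, from station import ctrl, optics gives the robot as it stands.
- The arm moves only by the shell command python3 -m jog 'ROWS' [FORCE]. ROWS is JSON, a list of rows, each a list of 3 entries, a list of its own where there are three numbers: the opening, from 0 (shut) to 1 (fully open), then the shift along the tool's x, y, z in m, then the turn about the tool's z in rad. In form: [[hand, [dx, dy, dz], yaw], ...]. A call has 1 to 20 rows; each row is the pose to reach, as a shift and turn from the pose commanded when the call began, along the tool's axes at that moment; what a row does not reach only later rows make up. A row lasts 1/10 s, in which the tool goes at most 50 mm and 8.59 degrees, less where a joint would pass 70% of its speed; a pose out of reach is approached as far as the arm can. A call with a gripper value outside its range is refused whole. The fingers move at their own pace and stop on an object; FORCE is the grip in N (left out, the last holds). Time passes only in rows, so rows that repeat a pose let the fingers close. It gives the time, the measured TCP pose, the force, the opening and the grip force at its end, in the units of the state.
- ctrl.get_obs(): the state, without advancing time (a new reading comes with each control period).
- optics.snapshot(name): name is "scene" or "top" or "wrist"; returns a dict with "img" (420x560x3 uint8, blue, green, red), "vertical_fov" (degrees; the focal length in pixels is half the picture's height over the tangent of half this angle, whatever the lens; pixels are square), "cx", "cy" (the principal point, pixels), "pose" (4x4, takes a point from camera to world coordinates). Camera axes: x right, y up, looking along -z (the intrinsics and any distortion apply to the point x, -y, -z); pixel columns grow to the right and rows downward; lengths in m; the calibration is good to about 2 mm. A picture is of the moment at which its call begins. There is no depth.
- ctrl.close_job(): hands the job in; it is judged then, once.
The state is a dict: "time_s": time; "qpos": joint angles; "joint_velocities": joint speeds; "effort": joint torques, N m; "position": TCP position; "tool_rot": TCP orientation; "contact_force": force on the tool from outside, world axes, zero at the start; "ft_torque": the same for the moment, N m; "width": finger opening in m; "grip_force": force on a finger pad.
Only numpy, scipy, OpenCV 4.12 (cv2) and the standard library are available. Lean on these libraries where they do the work, as an engineer would, in place of code of your own. Each camera call takes 0.05 s, during which the arm holds its last target. There are 200 camera calls.

TASK

Set the small lever jack home on the aluminium service plate beside the photometer, with its saddle under the marked lift point, and lock it there by dropping the loose steel pin through the jack's ear into the plate until its collar rests on the ear. Then pump the handle: one full stroke down to seat the saddle, let the handle come all the way back up so that the photometer settles, then press it fully down again and finish holding it down, with the photometer kept raised by the jack so that a colleague can change the foot under it. Do not push or lift the photometer with the arm, and leave the glassware and the other loose things where they are.

Things in the scene. Friction and masses are not known exactly. Their poses are not given: they have to be found in the camera images.
- stand: Fixed aluminium plate, 230 x 150 x 10 mm: x -55 to 175, y -50 to 100. Origin on the bench below the lift point; x level, out of the photometer's side (the way the jack's handle must point). Steel fences 12 mm high on it: inner faces y = +-35 for x -30 to 30, flaring to +-50 at x = 60; end stop face at x = -38. The jack slides in from the +x end, base between the fences.
- lift_point (a point): Centre of the flat underside of the photometer's steel lift bracket, a shelf 60 mm wide, 10 mm thick, 88 mm above the bench at rest; a punched ring with a dot marks it on the upper side. The shelf's outer edge is 28 mm outward (stand +x) of this point, the casing's wall 45 mm inward.
- photometer: Off-white bench photometer, casing 262 x 262 x 120 mm, top 138 mm above the bench, 3.6 to 5.9 kg. On four feet; it tips about the two far ones when the bracket is raised. Origin on that tipping line, on the bench, 290 mm inward (stand -x) of the lift point; axes as the stand's at rest.
- plate_hole (a point): Mouth of the 18 mm round hole through the service plate, 10 mm above the bench: at x = 115, y = 70 mm of the stand's frame. Axes as the stand's.
- jack: Loose grey-painted lever jack, 0.8 kg in all. Origin at its underside, below the saddle; x towards the handle, z up. Base 64 mm wide, x -35 to 160, 12 mm thick; an ear with the pin hole sticks out on its +y side (x 91 to 139, y to 96 mm, 12 mm thick). Column under the saddle 52 mm across. Docked, its frame matches the stand's, 10 mm higher.
- jack_grip (a point): Where to take the jack: middle of its two upright steel cheeks, 75 mm from the jack's origin along x, 72 mm above its underside. Together they are a block 44 mm thick across y, 40 mm long along x, top 92 mm above the underside. The handle leaves between them towards +x. Axes as the jack's.
- saddle (a point): Centre of the round flat top (40 mm across) of the jack's saddle; 70 mm above the jack's underside with the handle up (so 8 mm below the bracket when docked), 24 mm higher with the handle fully down.
- jack_hole (a point): Mouth of the 17 mm round hole through the jack's ear, 12 mm above the jack's underside, at x = 115, y = 70 mm of the jack's frame.
- pivot (a point): Pivot of the pump handle, at x = 75, y = 0, z = 50 mm of the jack's frame. The handle turns about the jack's y axis.
- pump_handle (a joint): Handle angle: 0 up (slopes up 0.40 rad outward), 0.45 fully down at its stop (0.05 rad below level). Spring and load drive it back up when released; pushing down at the pad takes about 3 to 5 N free, 8 to 17 N with the photometer's load. The saddle rises in proportion, 24 mm for the whole stroke.
- handle_pad (a point): Centre of the upper face of the flat grey pad at the handle's end, 125 mm from the pivot along the handle and 7 mm above its line; the pad is 50 mm long, 40 mm wide, 10 mm thick. Site axes: as the jack's when the handle is up, turning with the handle.
- pin_grip (a point): Where to take the loose steel pin: on the axis of its round handle (18 mm thick, 60 mm long), 68 mm above the pin's tip, 17 mm below its top. Pin 85 mm tall, 90 g; below the handle a collar 28 mm across, underside 20 mm above the tip, then a 12 mm shank with tapered nose. z runs up its axis.
- pin_tip (a point): Tip (lowest point) of the same pin. Seated, it is 2 mm above the bench; at the start 6 mm.
- pin_block: Fixed aluminium block, 56 x 48 x 26 mm, in whose hole the pin stands upright at the start, its collar on the block's top. Origin under its centre.
- reagent: Amber bottle, 60 mm across, 130 mm tall; stays.
- beaker: Glass beaker, 70 mm across, 85 mm tall; stays.
- driver: Screwdriver lying near the robot; stays.
- spare_foot: Black rubber foot, 32 mm across, 18 mm high; stays.
- washer: Steel washer, 36 mm across, 6 mm thick; stays.

How it is judged:
By the outcome, as a careful person would: the job done as asked, in the order asked, and still so for the second after the job is handed in, while the arm keeps its last pose, push and grip.
It also fails if it takes over 70 s, if anything falls off the work surface, if the arm or the gripper's body presses on something with over 40 N, if the wrist force passes 120 N, or if a joint passes its speed limit or range.

## Working session

There is one attempt and no reset: what is moved stays moved. The work goes in short steps, Python scripts to look and compute and a shell command to move; the robot and the scene stay as the last step left them, time stands still between calls to the robot, and variables do not carry over. Pictures are saved under pics/ and viewed, at most 10 in all, crops included, and the job is handed in when it is done.

```bash
mkdir -p pics; ls
cat > h.py <<'E'
import numpy as np,cv2,json
from station import ctrl,optics
def snap(n,f=None):
    s=optics.snapshot(n)
    if f: cv2.imwrite('pics/'+f,s['img']); np.savez('pics/'+f+'.npz',**{k:np.asarray(v) for k,v in s.items()})
    return s
def ray(s,u,v):
    F=210/np.tan(np.radians(float(s['vertical_fov']))/2)
    T=np.asarray(s['pose']); d=np.array([(u-float(s['cx']))/F,-(v-float(s['cy']))/F,-1]); return T[:3,3],T[:3,:3]@d
def onz(s,u,v,z):
    o,d=ray(s,u,v); return o+d*(z-o[2])/d[2]
def proj(s,p):
    F=210/np.tan(np.radians(float(s['vertical_fov']))/2)
    T=np.asarray(s['pose']); c=T[:3,:3].T@(np.asarray(p)-T[:3,3]); return float(s['cx'])+F*c[0]/-c[2], float(s['cy'])-F*c[1]/-c[2]
E
python3 - <<'E'
from h import *
for n in('top','scene'):
    s=snap(n,n+'0.png'); print(n,[ (k,np.round(v,3).tolist()) for k,v in s.items() if k!='img'])
print(ctrl.get_obs(),ctrl.tcp_to_grasp)
E
```

```text
pics
top [('vertical_fov', 43.485), ('cx', 272.726), ('cy', 211.593), ('pose', [[-0.007, 0.994, -0.111, 0.416], [-1.0, -0.008, -0.011, -0.014], [-0.011, 0.111, 0.994, 1.316], [0.0, 0.0, 0.0, 1.0]])]
scene [('vertical_fov', 52.621), ('cx', 279.743), ('cy', 208.087), ('pose', [[0.729, -0.562, 0.391, 1.011], [0.684, 0.589, -0.43, -0.471], [0.012, 0.581, 0.814, 0.996], [0.0, 0.0, 0.0, 1.0]])]
{'time_s': 0.1, 'qpos': array([-1.33478514,  0.38380334,  0.04385092,  1.59945175, -0.0178911 ,
        1.16119234, -0.04989755]), 'joint_velocities': array([-0.00045156, -0.00171841, -0.00156126, -0.00215529,  0.00035   ,
       -0.00053268,  0.0010711 ]), 'effort': array([ 3.04762048e-03, -4.34729111e+01,  1.02940354e+00, -2.50453931e+01,
        1.08733872e-02,  5.50011799e-03,  8.42975567e-06]), 'position': array([0.21267783, 0.61322158, 0.2005646 ]), 'tool_rot': array([ 1.66096099e-01,  9.86108803e-01, -1.22390623e-03, -1.32719084e-04]), 'contact_force': array([-0.60957603, -0.07972773,  0.19083539]), 'ft_torque': array([-0.02168217,  0.00460224, -0.0150968 ]), 'grip_force': 0.0, 'width': 0.08580686473836778} 0.0187
```

View pics/top0.png

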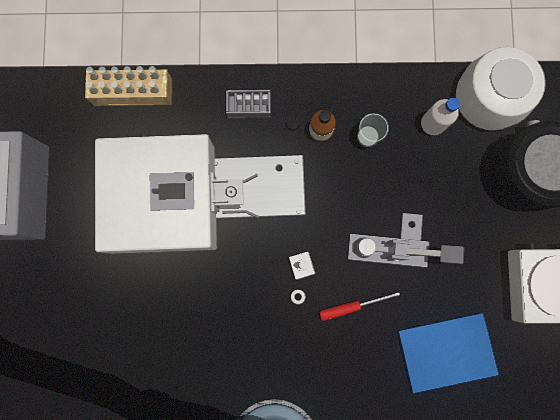

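View pics/scene0.png

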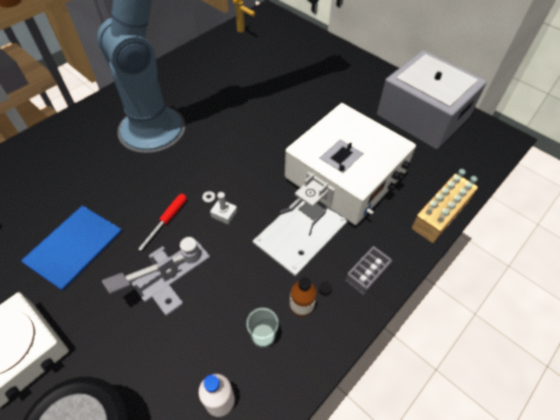

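Run:
```python
from h import *
a=cv2.imread('pics/top0.png'); 
c=cv2.resize(a[145:225,205:345],None,fx=5,fy=5,interpolation=cv2.INTER_CUBIC)
d=cv2.resize(a[208:272,340:480],None,fx=5,fy=5,interpolation=cv2.INTER_CUBIC)
e=np.vstack([c[:,:700],d[:,:700]]); e=cv2.resize(e,None,fx=.8,fy=.8)
print(e.shape); cv2.imwrite('pics/c1.png',e)
```

```text
(576, 560, 3)
```

View pics/c1.png

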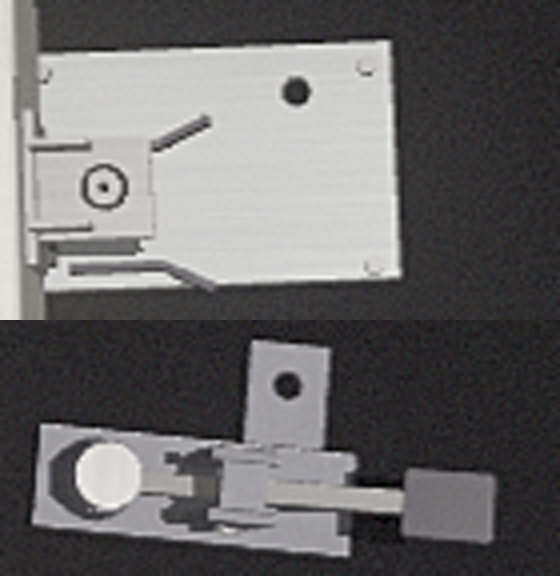

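```bash
cat > meas.py <<'E'
from h import *
s=dict(np.load('pics/top0.png.npz')); a=s['img']; g=cv2.cvtColor(a,cv2.COLOR_BGR2GRAY).astype(float)
def blob(u,v,r,dark=True):
    w=g[v-r:v+r+1,u-r:u+r+1]; t=(w.min()+w.max())/2
    k=np.clip((t-w)/(w.max()-w.min())+.5,0,1) if dark else np.clip((w-t)/(w.max()-w.min())+.5,0,1)
    k[k<.3]=0; yy,xx=np.mgrid[-r:r+1,-r:r+1]; return u+(k*xx).sum()/k.sum(), v+(k*yy).sum()/k.sum()
def P(n,uv,z): p=onz(s,*uv,z); print(n,np.round(uv,2),np.round(p*1000,1)); return p
ph=P('phole',blob(279,168,5),.010)
lp=P('lift',blob(231,192,8),.098)
jh=P('jhole',blob(412,224,5),.012)
sd=P('saddle',blob(367,247,9,False),.070)
pc=[P('plate',c,.010) for c in((302.5,155),(305.25,214.25))]
jc=[P('base',c,.012) for c in((350,233.75),(348,259),(427.25,267),(429.25,241.75))]
def fit(pairs):
    L=np.array([p[0] for p in pairs],float)/1000; W=np.array([p[1][:2] for p in pairs])
    l=L-L.mean(0);w=W-W.mean(0); th=np.arctan2((l[:,0]*w[:,1]-l[:,1]*w[:,0]).sum(),(l*w).sum())
    R=np.array([[np.cos(th),-np.sin(th)],[np.sin(th),np.cos(th)]]); t=W.mean(0)-R@L.mean(0)
    print('res mm',np.round((W-L@R.T-t)*1000,1).tolist()); return th,R,t
th,R,t=fit([((115,70),ph),((0,0),lp),((175,100),pc[0]),((175,-50),pc[1])]); print('stand',np.degrees(th),t*1000)
jt,JR,j0=fit([((115,70),jh),((0,0),sd),((-35,32),jc[0]),((-35,-32),jc[1]),((160,-32),jc[2]),((160,32),jc[3])]); print('jack',np.degrees(jt),j0*1000,'grip',(j0+JR@[.075,0])*1000)
E
python3 meas.py
python3 - <<'E'
import cv2,numpy as np
a=cv2.imread('pics/top0.png')[240:310,280:350];b=cv2.imread('pics/scene0.png')[180:230,195:245]
cv2.imwrite('pics/c2.png',np.hstack([cv2.resize(a,(400,400),interpolation=2),cv2.resize(b,(400,400),interpolation=2)]))
E
```

```text
phole [278.62 167.48] [674.6 -16.1  10. ]
lift [230.61 191.47] [601.2  96.8  98. ]
jhole [411.43 223.96] [ 529.  -344.1   12. ]
saddle [367.82 246.61] [ 471.2 -224.9   70. ]
plate [302.5 155. ] [706.1 -76.7  10. ]
plate [305.25 214.25] [555.6 -81.5  10. ]
base [350.   233.75] [ 505.9 -191.5   12. ]
base [348 259] [ 443.6 -185.1   12. ]
base [427.25 267.  ] [ 422.7 -378.9   12. ]
base [429.25 241.75] [ 484.6 -386.3   12. ]
res mm [[0.3, 0.9], [0.2, 0.8], [0.0, -0.6], [-0.5, -1.1]]
stand -88.35277993357592 [601.04129231  95.95690646]
res mm [[0.6, 1.1], [0.2, -1.5], [-0.7, 0.5], [0.7, 0.1], [0.5, 0.2], [-1.3, -0.4]]
jack -96.0959628805876 [ 471.03538375 -223.41209791] grip [ 463.07083308 -297.98800509]
```

View pics/c2.png

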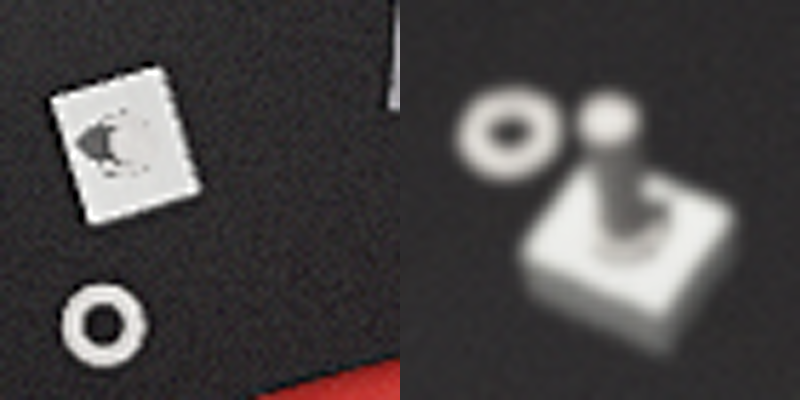

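```bash
cat >> h.py <<'E'
from scipy.spatial.transform import Rotation as Ro
def to(x,y,z,yang,o=None):
    "tcp target m, tool-y world angle deg (mod 180)"
    o=o or ctrl.get_obs(); R=Ro.from_quat(o['tool_rot']).as_matrix()
    d=R.T@(np.array([x,y,z])-o['position'])
    a=np.degrees(np.arctan2(R[1,1],R[0,1])); w=(yang-a+90)%180-90
    print('tcp',np.round(o['position'],4),'yang %.1f'%a,'t',round(float(o['time_s']),2),'q7',round(o['qpos'][6],2),'F',np.round(o['contact_force'],1),'w',round(o['width'],4),'-> d',np.round(d,4).tolist(),'yaw',round(-np.radians(w),4))
E
python3 - <<'E'
from h import *
st=dict(np.load('pics/top0.png.npz')); ss=dict(np.load('pics/scene0.png.npz'))
c=[onz(st,280+u/5.714,240+v/5.714,.026) for u,v in((50,98),(162,66),(202,190),(92,225))]
c=np.array(c);print(c.round(4).tolist(),c.mean(0)); print('pin top scene',onz(ss,221.2,194.7,.091), 'block centre in scene', proj(ss,c.mean(0)))
g=cv2.imread('pics/scene0.png')
for n,p in(('lift',(.6010,.0960,.098)),('phole',(.6743,-.017,.010)),('saddle',(.471,-.2234,.07)),('jhole',(.5284,-.3452,.012))): print(n,np.round(proj(ss,p),1))
for n,u,v,z in(('beaker',373,130,.08),('reagent',323,122,.12)): print(n,onz(st,u,v,z))
to(.5,.25,.25,30); to(.463,-.298,.12,-6.1)
E
```

```text
[[0.4489, -0.039, 0.026], [0.4622, -0.087, 0.026], [0.4094, -0.1033, 0.026], [0.395, -0.0563, 0.026]] [ 0.42885891 -0.07139705  0.026     ]
pin top scene [ 0.43322077 -0.06920396  0.091     ] block centre in scene (np.float64(221.9024124487267), np.float64(208.368853680863))
lift [309.3 192.1]
phole [300.1 251.7]
saddle [186.7 243.1]
jhole [167.1 300.1]
beaker [ 0.75001368 -0.24314407  0.08      ]
reagent [ 0.75945225 -0.12015068  0.12      ]
tcp [0.2127 0.6132 0.2006] yang 70.9 t 0.1 q7 -0.05 F [-0.6 -0.1  0.2] w 0.0858 -> d [-0.3905, -0.2492, -0.0488] yaw 0.7135
tcp [0.2127 0.6132 0.2006] yang 70.9 t 0.1 q7 -0.05 F [-0.6 -0.1  0.2] w 0.0858 -> d [-0.535, -0.7787, 0.0826] yaw 1.3435
```

```bash
python3 -m jog '[[1,[-0.05,-0.03,-0.03],0.1],[1,[-0.1,-0.06,-0.05],0.2],[1,[-0.14,-0.09,-0.05],0.3],[1,[-0.19,-0.12,-0.05],0.4],[1,[-0.23,-0.15,-0.05],0.5],[1,[-0.28,-0.18,-0.05],0.6],[1,[-0.32,-0.21,-0.05],0.7],[1,[-0.36,-0.24,-0.05],0.75],[1,[-0.38,-0.28,-0.05],0.8],[1,[-0.4,-0.32,-0.05],0.85],[1,[-0.42,-0.36,-0.05],0.9],[1,[-0.44,-0.40,-0.05],0.95],[1,[-0.46,-0.44,-0.05],1.0],[1,[-0.47,-0.48,-0.05],1.05],[1,[-0.48,-0.52,-0.05],1.1],[1,[-0.49,-0.56,-0.05],1.15],[1,[-0.50,-0.60,-0.03],1.2],[1,[-0.51,-0.64,-0.01],1.25],[1,[-0.52,-0.68,0.0],1.3],[1,[-0.525,-0.72,0.02],1.34]]'
python3 -m jog '[[1,[0,0,0],0],[1,[0,0,0],0]]'
python3 - <<'E'
from h import *
to(.463,-.298,.15,-6.1)
E
```

```text
time_s: 2.1
position: [0.4738, -0.2399, 0.1821]
tool_rot: [0.743, 0.669, 0.001, 0.001]
contact_force: [0.6, 0.6, -0.8]
width: 0.0857
grip_force: 0.0
time_s: 2.3
position: [0.4716, -0.239, 0.1809]
tool_rot: [0.744, 0.669, -0.001, -0.001]
contact_force: [0.0, 0.6, -0.5]
width: 0.0854
grip_force: 0.0
tcp [ 0.4716 -0.239   0.1809] yang -6.1 t 2.3 q7 0.47 F [ 0.   0.6 -0.5] w 0.0854 -> d [-0.0595, -0.0022, 0.0309] yaw 0.0001
```

```bash
python3 -m jog '[[1,[-0.03,-0.001,0.01],0],[1,[-0.0595,-0.002,0.02],0],[1,[-0.0595,-0.002,0.03],0],[1,[-0.0595,-0.002,0.03],0],[1,[-0.0595,-0.002,0.03],0]]'
python3 - <<'E'
from h import *
to(.463,-.298,.048,-6.1); s=snap('wrist','w1.png')
for n,p in(('cheek top c',(.463,-.298,.092)),('saddle',(.471,-.2234,.07)),('jhole',(.5284,-.3452,.012))): print(n,np.round(proj(s,p),1))
E
```

```text
time_s: 2.8
position: [0.4661, -0.2946, 0.1518]
tool_rot: [0.741, 0.671, 0.001, -0.001]
contact_force: [-0.9, 0.2, -0.3]
width: 0.0854
grip_force: 0.0
tcp [ 0.4661 -0.2946  0.1518] yang -5.7 t 2.8 q7 0.64 F [-0.9  0.2 -0.3] w 0.0854 -> d [-0.0038, -0.0027, 0.1038] yaw 0.007
cheek top c [270.8 222.6]
saddle [271.5 113.2]
jhole [344.  236.8]
```

View pics/w1.png

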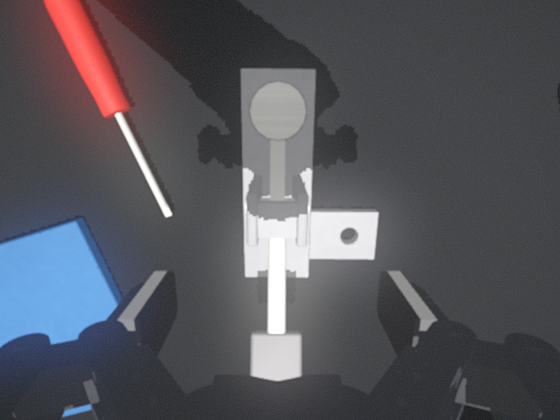

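Run:
```python
from h import *
s=dict(np.load('pics/w1.png.npz'))
for n,u,v,z in(('saddle',277.5,110.5,.07),('jhole',348.5,236,.012),('cheeks mid top',276,222,.092),('b1',242,69,.012),('b2',315.5,69,.012)): print(n,onz(s,u,v,z).round(4))
```

```text
saddle [ 0.4754 -0.222   0.07  ]
jhole [ 0.5328 -0.3448  0.012 ]
cheeks mid top [ 0.4668 -0.298   0.092 ]
b1 [ 0.449  -0.1852  0.012 ]
b2 [ 0.511  -0.1913  0.012 ]
```

```bash
python3 -m jog '[[1,[-0.0035,0,0.025],0.007],[1,[-0.0035,0,0.05],0.007],[1,[-0.0035,0,0.07],0.007],[1,[-0.0035,0,0.09],0.007],[1,[-0.0035,0,0.1035],0.007],[1,[-0.0035,0,0.1035],0.007],[0.7,[-0.0035,0,0.1035],0.007],[0.5,[-0.0035,0,0.1035],0.007],[0.3,[-0.0035,0,0.1035],0.007],[0.3,[-0.0035,0,0.1035],0.007],[0.3,[-0.0035,0,0.1035],0.007],[0.2,[-0.0035,0,0.1035],0.007],[0.2,[-0.0035,0,0.1035],0.007],[0.2,[-0.0035,0,0.1035],0.007]]' 70
python3 - <<'E'
from h import *
to(.4655,-.298,.075,-6.1)
E
```

```text
time_s: 4.25
position: [0.4657, -0.3013, 0.05]
tool_rot: [0.745, 0.667, 0.001, 0.001]
contact_force: [-1.0, 1.7, 6.4]
width: 0.0417
grip_force: 73.9
tcp [ 0.4657 -0.3013  0.05  ] yang -6.3 t 4.25 q7 0.76 F [-1.   1.7  6.4] w 0.0417 -> d [0.0032, -0.0005, -0.025] yaw -0.0036
```

```bash
python3 -m jog '[[0.2,[0,0,-0.005],0],[0.2,[0,0,-0.012],0],[0.2,[0,0,-0.02],0],[0.2,[0,0,-0.03],0],[0.2,[0,0,-0.04],0],[0.2,[0,0,-0.04],0],[0.2,[0,0,-0.04],0]]'
python3 - <<'E'
from h import *
s=snap('wrist','w2.png'); o=ctrl.get_obs()
R=np.array([[np.cos(np.radians(-88.35)),-np.sin(np.radians(-88.35))],[np.sin(np.radians(-88.35)),np.cos(np.radians(-88.35))]])
for xs in(160,110):
    w=np.array([.6010,.0960])+R@[(xs+75)/1000,0]; print(xs,w); to(w[0],w[1],.09,1.65)
E
```

```text
time_s: 4.95
position: [0.4651, -0.3007, 0.0889]
tool_rot: [0.745, 0.667, 0.0, 0.001]
contact_force: [-0.3, 0.3, -8.3]
width: 0.0418
grip_force: 72.4
160 [ 0.60776658 -0.13890256]
tcp [ 0.4645 -0.3003  0.0884] yang -6.3 t 5.0 q7 0.72 F [ 0.1 -0.7 -8.4] w 0.0421 -> d [0.1762, 0.1247, -0.0016] yaw -0.1386
110 [ 0.60632688 -0.08892329]
tcp [ 0.4645 -0.3003  0.0884] yang -6.3 t 5.0 q7 0.72 F [ 0.1 -0.7 -8.4] w 0.0421 -> d [0.2257, 0.1178, -0.0016] yaw -0.1386
```

View pics/w2.png

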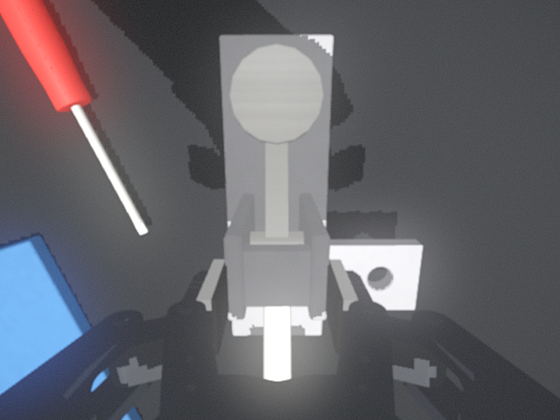

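```bash
python3 -m jog '[[0.2,[0.005,0.003,0],0],[0.2,[0.015,0.008,0],-0.01],[0.2,[0.03,0.016,0],-0.02],[0.2,[0.045,0.024,0],-0.03],[0.2,[0.06,0.032,0],-0.04],[0.2,[0.075,0.04,0],-0.05],[0.2,[0.09,0.048,0],-0.06],[0.2,[0.105,0.056,0],-0.07],[0.2,[0.12,0.064,0],-0.08],[0.2,[0.135,0.072,0],-0.09],[0.2,[0.15,0.08,0],-0.1],[0.2,[0.165,0.088,0],-0.11],[0.2,[0.18,0.096,0],-0.12],[0.2,[0.195,0.103,0],-0.13],[0.2,[0.21,0.11,0],-0.139],[0.2,[0.22,0.115,0],-0.139],[0.2,[0.226,0.118,0],-0.139],[0.2,[0.226,0.118,0],-0.139],[0.2,[0.226,0.118,0],-0.139],[0.2,[0.226,0.118,0],-0.139]]'
python3 - <<'E'
from h import *
s=dict(np.load('pics/w2.png.npz')); p=onz(s,277,93,.108); h=onz(s,380,278,.050); print('old saddle',p,h,'rel tcp dist',np.hypot(p[0]-.4645,p[1]+.3003))
s=snap('wrist','w3.png'); to(.6063,-.0889,.09,1.65)
for n,p in(('phole',(.6743,-.017,.010)),('lift',(.6010,.096,.098)),('corner',(.706,-.076,.01))): print(n,np.round(proj(s,p),1))
E
```

```text
time_s: 7.0
position: [0.6059, -0.0906, 0.0884]
tool_rot: [0.698, 0.717, -0.001, 0.0]
contact_force: [0.2, -0.1, -8.5]
width: 0.042
grip_force: 72.4
old saddle [ 0.47540802 -0.22148685  0.108     ] [ 0.53288307 -0.34529646  0.05      ] rel tcp dist 0.07956442322974418
tcp [ 0.606  -0.0905  0.0884] yang 1.5 t 7.05 q7 0.42 F [-0.3  0.6 -8.1] w 0.0422 -> d [0.0016, 0.0004, -0.0016] yaw -0.0021
phole [374.5 112. ]
lift [ 273.  -218.4]
corner [408.  194.7]
```

View pics/w3.png

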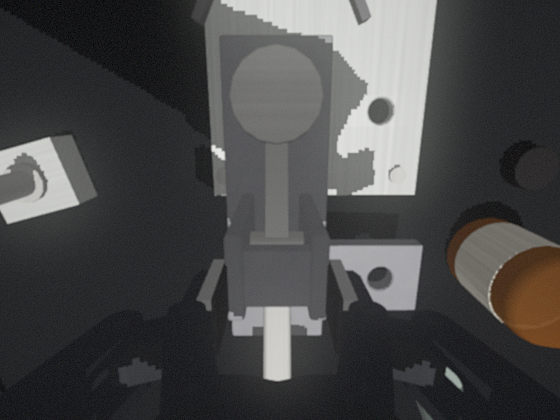

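```bash
cat > rel.py <<'E'
from h import *
import sys
def fit(pairs):
    L=np.array([p[0] for p in pairs],float)/1000; W=np.array([p[1][:2] for p in pairs])
    l=L-L.mean(0);w=W-W.mean(0); th=np.arctan2((l[:,0]*w[:,1]-l[:,1]*w[:,0]).sum(),(l*w).sum())
    R=np.array([[np.cos(th),-np.sin(th)],[np.sin(th),np.cos(th)]]); t=W.mean(0)-R@L.mean(0)
    print('res mm',np.round((W-L@R.T-t)*1000,1).tolist(),'ang',np.degrees(th).round(2),'t',t.round(4)); return th,R,t
if __name__=='__main__':
    s=dict(np.load('pics/w3.png.npz'))
    a,R,t=fit([((115,70),onz(s,380.5,110.5,.01)),((175,100),onz(s,416,194.5,.01)),((175,-50),onz(s,214.5,195,.01))])
    b,Q,u=fit([((115,70),onz(s,379.5,278,.0504)),((0,0),onz(s,277,93,.1084)),((-35,32),onz(s,333,36,.0504)),((-35,-32),onz(s,221,36,.0504))])
    print('jack in stand mm',R.T@(u-t)*1000,np.degrees(b-a))
E
python3 rel.py
```

```text
res mm [[-0.4, 0.4], [1.2, -0.4], [-0.8, 0.1]] ang -88.09 t [0.605  0.0963]
res mm [[-0.1, 0.2], [-0.0, 1.4], [-0.7, -0.8], [0.8, -0.8]] ang -88.46 t [ 0.6054 -0.0124]
jack in stand mm [108.71172907  -3.27753741] -0.3750384673564296
```

```bash
python3 -m jog '[[0.2,[0,0.0025,0.007],-0.003],[0.2,[0,0.0025,0.014],-0.003],[0.2,[0,0.0025,0.02],-0.003],[0.2,[0,0.0025,0.024],-0.003],[0.2,[0,0.0025,0.025],-0.003],[0.2,[0.01,0.0025,0.025],-0.003],[0.2,[0.02,0.0025,0.025],-0.003],[0.2,[0.03,0.0025,0.025],-0.003],[0.2,[0.04,0.0025,0.025],-0.003],[0.2,[0.04,0.0025,0.025],-0.003],[0.2,[0.04,0.0025,0.025],-0.003]]'
python3 - <<'E'
from h import *
s=snap('wrist','w4.png'); to(.6063,-.0889+.04,.0624,1.65)
cv2.imwrite('pics/w4c.png',cv2.resize(s['img'][0:300,150:470],None,fx=1.9,fy=1.9))
E
```

```text
time_s: 8.15
position: [0.6082, -0.048, 0.0634]
tool_rot: [0.695, 0.719, -0.0, 0.0]
contact_force: [0.4, -0.3, -8.5]
width: 0.0418
grip_force: 72.4
tcp [ 0.6081 -0.0492  0.0635] yang 1.9 t 8.2 q7 0.37 F [-0.1 -0.9 -8.1] w 0.0419 -> d [0.0003, -0.0018, 0.0011] yaw 0.0037
```

View pics/w4c.png

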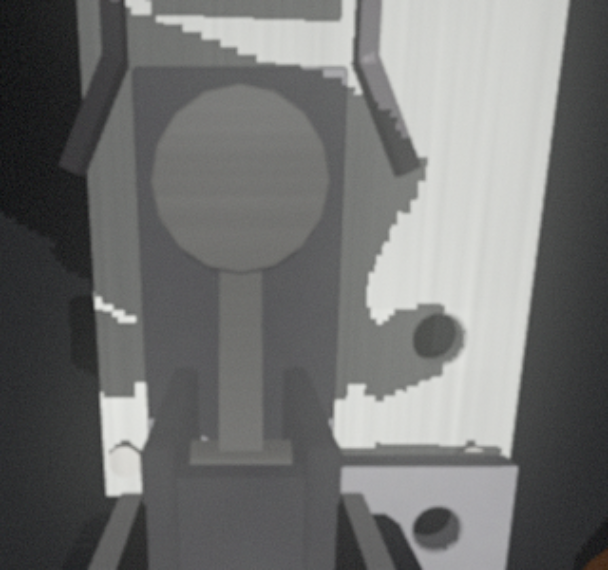

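Run:
```python
from h import *
from rel import fit
s=dict(np.load('pics/w4.png.npz')); q=lambda u,v,z:onz(s,150+u/1.9,v/1.9,z); dz=.0135
print('cam',s['pose'][:3,3])
a,R,t=fit([((115,70),q(438,336,.01)),((30,35),q(359,61,.022)),((30,-35),q(127,65,.022))])
b,Q,u=fit([((115,70),q(437,528,.012+dz)),((0,0),q(240,178,.07+dz)),((-35,32),q(347,68,.012+dz)),((-35,-32),q(134,68,.012+dz))])
print('jack in stand mm',R.T@(u-t)*1000,np.degrees(b-a))
```

```text
cam [0.60711413 0.02403072 0.23654633]
res mm [[-0.8, 0.4], [-0.1, 0.3], [0.9, -0.7]] ang -88.04 t [0.6051 0.0968]
res mm [[0.1, 0.1], [-0.2, 1.1], [-0.7, -0.7], [0.8, -0.5]] ang -87.87 t [0.6071 0.0302]
jack in stand mm [66.62628315 -0.30021141] 0.1649388588355108
```

```bash
python3 -m jog '[[0.2,[0.008,0.0005,0],0],[0.2,[0.018,0.0005,0],0],[0.2,[0.028,0.0005,0],0],[0.2,[0.038,0.0005,0],0],[0.2,[0.048,0.0005,0],0],[0.2,[0.056,0.0005,0],0],[0.2,[0.062,0.0005,0],0],[0.2,[0.067,0.0005,0],0],[0.2,[0.067,0.0005,0],0],[0.2,[0.067,0.0005,0],0]]'
python3 -m jog '[[0.2,[0,0,0.001],0],[0.2,[0,0,0.002],0],[0.2,[0,0,0.003],0],[0.2,[0,0,0.004],0],[0.2,[0,0,0.004],0],[0.2,[0,0,0.004],0]]'
python3 - <<'E'
from h import *
s=snap('wrist','w5.png'); snap('top','top5.png');to(.6032+.078*.0288,.0962-.078,.06,1.65)
for n in('w5','top5'):
  s=dict(np.load(f'pics/{n}.png.npz')); print(n,proj(s,(.6760,-.0173,.022)))
E
```

```text
time_s: 9.2
position: [0.6064, 0.0177, 0.0634]
tool_rot: [0.696, 0.718, -0.0, 0.0]
contact_force: [0.2, -0.6, -8.4]
width: 0.0418
grip_force: 72.4
time_s: 9.8
position: [0.6063, 0.0174, 0.0601]
tool_rot: [0.696, 0.718, -0.0, -0.0]
contact_force: [-4.0, -0.7, -0.1]
width: 0.0418
grip_force: 73.3
tcp [0.6063 0.0174 0.0601] yang 1.8 t 9.9 q7 0.26 F [-4.  -2.2  0.3] w 0.0417 -> d [0.0008, -0.0009, 0.0001] yaw 0.0025
w5 (np.float64(374.9403549900252), np.float64(278.30253596987626))
top5 (np.float64(279.0843962286605), np.float64(165.9936345787809))
```

Run:
```python
from h import *
a=cv2.imread('pics/w5.png')[0:320,160:460]; b=cv2.imread('pics/top5.png')[130:230,200:320]
cv2.imwrite('pics/c5.png',np.hstack([cv2.resize(a,(400,427)),cv2.resize(b,(400,427),interpolation=2)]))
```

```text
(no output)
```

View pics/c5.png

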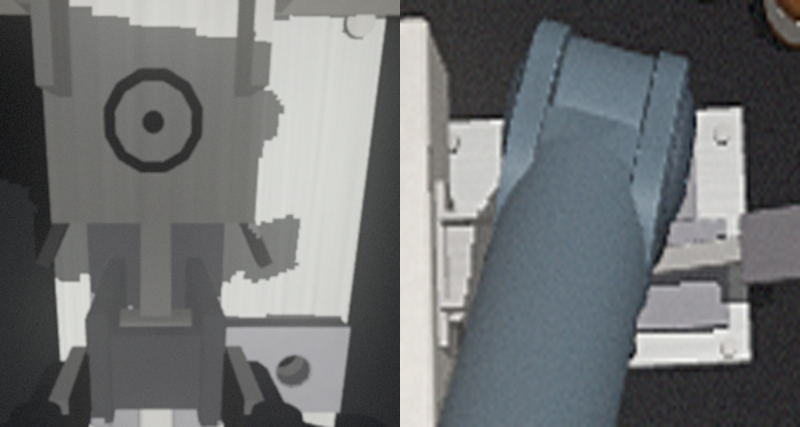

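```bash
python3 -m jog '[[0.3,[0,0,0],0],[0.5,[0,0,0],0],[0.7,[0,0,0],0],[0.9,[0,0,0],0],[1,[0,0,0],0],[1,[0,0,0],0],[1,[0,0,0],0],[1,[0,0,-0.02],0],[1,[0,0,-0.05],0],[1,[0,0,-0.09],0],[1,[0,0,-0.13],0],[1,[0,0,-0.13],0]]'
python3 - <<'E'
from h import *
to(.4315,-.0703,.16,1.65); to(.4315,-.0703,.056,1.65)
E
```

```text
time_s: 11.1
position: [0.6116, 0.0176, 0.1963]
tool_rot: [0.696, 0.718, 0.005, 0.004]
contact_force: [1.8, 0.0, -0.3]
width: 0.0855
grip_force: 0.0
tcp [0.6116 0.0176 0.1963] yang 1.8 t 11.1 q7 0.17 F [ 1.8  0.  -0.3] w 0.0855 -> d [-0.0822, -0.1833, 0.0337] yaw 0.0027
tcp [0.6116 0.0176 0.1963] yang 1.8 t 11.1 q7 0.17 F [ 1.8  0.  -0.3] w 0.0855 -> d [-0.0824, -0.1846, 0.1377] yaw 0.0027
```

```bash
python3 -m jog '[[1,[-0.008,-0.018,0],0],[1,[-0.02,-0.045,0],0],[1,[-0.037,-0.082,0],0],[1,[-0.053,-0.12,0],0],[1,[-0.068,-0.155,0],0],[1,[-0.077,-0.172,0],0],[1,[-0.082,-0.18,0.01],0],[1,[-0.082,-0.18,0.02],0],[1,[-0.082,-0.18,0.02],0],[1,[-0.082,-0.18,0.02],0],[1,[-0.082,-0.18,0.02],0]]'
python3 - <<'E'
from h import *
w=snap('wrist','w6.png'); t=snap('top','top6.png'); sc=snap('scene','scene6.png'); to(.4315,-.0703,.16,1.65)
for z in(.026,.091): print(proj(w,(.4315,-.0703,z)))
print('top pred',proj(t,(.6746,-.0161,.022)))
A=cv2.resize(w['img'][60:300,180:420],(400,400)); B=cv2.resize(t['img'][145:225,215:335],(600,400),interpolation=2)
S=cv2.resize(sc['img'][180:230,195:245],(200,200),interpolation=2)
o=np.zeros((600,800,3),np.uint8); o[:400,:400]=A; o[400:600,:200]=S; o[:400,400:]=cv2.resize(t['img'][145:225,240:320],(400,400),interpolation=2)
cv2.imwrite('pics/c6.png',o)
E
```

```text
time_s: 12.2
position: [0.4302, -0.0693, 0.1695]
tool_rot: [0.695, 0.719, -0.001, 0.001]
contact_force: [-0.6, -0.5, 0.2]
width: 0.0853
grip_force: 0.0
tcp [ 0.4299 -0.0694  0.1696] yang 1.9 t 12.35 q7 0.08 F [-0.5  0.4  0. ] w 0.0853 -> d [-0.0009, 0.0016, 0.0096] yaw 0.0038
(np.float64(276.33276218963044), np.float64(191.9605376630296))
(np.float64(276.30858412207937), np.float64(211.1708523298194))
top pred (np.float64(278.6083998980238), np.float64(166.54982407508177))
```

View pics/c6.png

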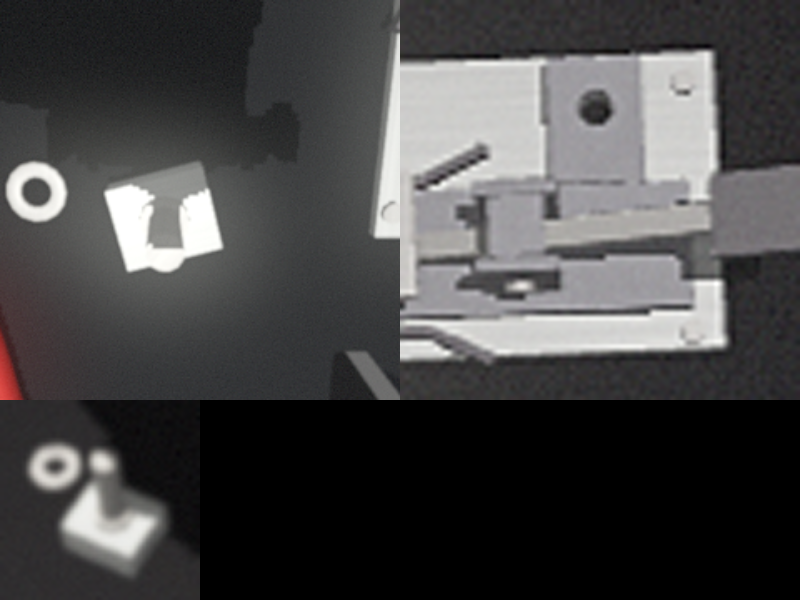

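```bash
python3 -m jog '[[1,[-0.0015,0.0025,0.02],0],[1,[-0.0015,0.0025,0.045],0],[1,[-0.0015,0.0025,0.07],0],[1,[-0.0015,0.0025,0.09],0],[1,[-0.0015,0.0025,0.105],0],[1,[-0.0015,0.0025,0.1145],0],[0.7,[-0.0015,0.0025,0.1145],0],[0.5,[-0.0015,0.0025,0.1145],0],[0.3,[-0.0015,0.0025,0.1145],0],[0.2,[-0.0015,0.0025,0.1145],0],[0.1,[-0.0015,0.0025,0.1145],0],[0,[-0.0015,0.0025,0.1145],0],[0,[-0.0015,0.0025,0.1145],0],[0,[-0.0015,0.0025,0.1145],0]]' 50
python3 - <<'E'
from h import *
s=dict(np.load('pics/top6.png.npz')); a=s['img']; g=cv2.cvtColor(a,cv2.COLOR_BGR2GRAY).astype(float)
def blob(u,v,r):
    w=g[v-r:v+r+1,u-r:u+r+1]; t=(w.min()+w.max())/2
    k=np.clip((t-w)/(w.max()-w.min())+.5,0,1);k[k<.3]=0; yy,xx=np.mgrid[-r:r+1,-r:r+1]; return u+(k*xx).sum()/k.sum(), v+(k*yy).sum()/k.sum()
for r in(4,5): b=blob(279,166,r); print(b,onz(s,*b,.022))
to(.4325,-.0708,.055,1.8)
E
```

```text
time_s: 13.75
position: [0.4324, -0.071, 0.0557]
tool_rot: [0.696, 0.718, 0.001, 0.0]
contact_force: [-1.2, -0.6, 6.3]
width: 0.0145
grip_force: 48.7
(np.float64(278.74737918690874), np.float64(166.25747890565074)) [ 0.6753384  -0.01645305  0.022     ]
(np.float64(278.74737918690874), np.float64(166.25747890565074)) [ 0.6753384  -0.01645305  0.022     ]
tcp [ 0.4324 -0.071   0.0557] yang 1.8 t 13.75 q7 0.36 F [-1.2 -0.6  6.3] w 0.0145 -> d [0.0002, 0.0001, 0.0007] yaw 0.0005
```

```bash
python3 -m jog '[[0,[0,0,-0.01],0],[0,[0,0,-0.025],0],[0,[0,0,-0.05],0],[0,[0,0,-0.08],0],[0,[0,0,-0.11],0],[0,[0,0,-0.125],0],[0,[0,0,-0.125],0],[0,[0,0,-0.125],0]]'
python3 - <<'E'
from h import *
s=snap('wrist','w7.png'); to(.6773,-.0172,.18,1.7)
E
```

```text
time_s: 14.55
position: [0.4313, -0.0708, 0.1797]
tool_rot: [0.696, 0.718, 0.0, -0.0]
contact_force: [0.4, -0.2, -1.7]
width: 0.0145
grip_force: 48.9
tcp [ 0.4306 -0.0709  0.179 ] yang 1.8 t 14.6 q7 0.07 F [ 0.2 -1.2 -1.1] w 0.0145 -> d [0.0458, 0.2482, -0.0014] yaw 0.0024
```

```bash
python3 -m jog '[[0,[0.002,0.01,0],0],[0,[0.005,0.03,0],0],[0,[0.01,0.055,0],0],[0,[0.015,0.08,0],0],[0,[0.02,0.105,0],0],[0,[0.024,0.13,0],0],[0,[0.029,0.155,0],0],[0,[0.033,0.18,0],0],[0,[0.038,0.205,0],0],[0,[0.042,0.228,0],0],[0,[0.045,0.24,0],0],[0,[0.046,0.248,0],0.002],[0,[0.046,0.248,0],0.002],[0,[0.046,0.248,0],0.002],[0,[0.046,0.248,0],0.002]]'
python3 - <<'E'
from h import *
to(.6773,-.0172,.085,1.7)
s=snap('wrist','w8.png'); snap('scene','scene8.png')
# bright handle / hole candidates
g=cv2.cvtColor(s['img'],cv2.COLOR_BGR2GRAY)
print(proj(s,(.6773,-.0172,.022)), proj(s,(.6773,-.0172,.204)), proj(s,(.6773,-.0172,.12)))
E
```

```text
time_s: 16.1
position: [0.677, -0.0178, 0.1795]
tool_rot: [0.697, 0.717, -0.0, -0.0]
contact_force: [0.8, 0.5, -1.2]
width: 0.0143
grip_force: 48.9
tcp [ 0.677  -0.0178  0.1795] yang 1.7 t 16.1 q7 0.3 F [ 0.8  0.5 -1.2] w 0.0143 -> d [0.0006, 0.0004, 0.0945] yaw -0.0008
(np.float64(275.5896214518086), np.float64(187.37146633444556)) (np.float64(274.119769311582), np.float64(268.40845548991945)) (np.float64(275.06020225473685), np.float64(216.5598020572409))
```

Run:
```python
import cv2,numpy as np
g=cv2.cvtColor(cv2.imread('pics/w8.png'),cv2.COLOR_BGR2GRAY)
print('cols',list(range(256,306,2)))
for v in range(172,282,3): print(v,*['%3d'%x for x in g[v,256:306:2]])
```

```text
cols [256, 258, 260, 262, 264, 266, 268, 270, 272, 274, 276, 278, 280, 282, 284, 286, 288, 290, 292, 294, 296, 298, 300, 302, 304]
172 187 183 186 185 189 150  95 101 102  99  99  98  99  99  98 101  96  99  95 140 157 156 175 185 213
175 184 184 184 185 185 187 152  98 100 101 100  98 102 101 101 100 106 166 184 185 184 186 185 184 211
178 185 186 185 185 185 187 185 159 107  99  88  83  90  98 106 156 179 187 186 187 186 186 187 185 211
181 185 185 187 184 186 185 187 163  87  73  75  74  73  69 110 181 188 186 187 188 186 186 186 186 213
184 187 186 185 186 186 186 176  96  72  74  75  76  74  74  75 143 187 186 187 187 185 187 187 186 218
187 187 185 185 185 186 187 168  97  70  67  69  70  65  70 104 132 185 190 187 184 186 187 187 186 219
190 188 188 186 186 187 188 182 129  99  95  88  92 103 110 103 155 187 187 186 186 186 185 186 183 217
193 184 186 186 186 187 186 188 181 139 104  99  98  98 109 158 185 185 186 187 188 186 186 187 184 218
196 185 185 186 186 187 184 187 187 188 182 173 173 176 186 188 185 186 187 187 186 187 185 185 183 217
199 184 183 183 183 184 185 184 1
[... 2178 characters left out ...]
 108 110 109 109 109 112 110 109 105 104 107 104 103  54  50  92 104  99 100
265  69  51  61 104 106 117 112 108 111 111 110 109 110 112 113 116 113 108  99  48  45  85 101 100 100
268  59  45  68 111 113 111 109 112 110 107 109 110 109 112 112 112 115 111 104  61  44  69 100  98  99
271  54  45  76 118 108 108 108 111 112 112 110 107 111 112 112 114 113 110 111  63  49  57 100  99 100
274  49  44  75 109 108 111 110 109 109 111 111 112 110 115 114 113 110 111 110  63  41  43  88  98 103
277  47  40  71 110 105 109 108 110 108 110 113 113 110 111 110 110 112 112 108  56  41  39  87 101  98
280  48  40  64 109 109 110 107 110 109 115 114 109 110 110 110 111 110 107 105  57  44  37  73 101  95
```

Run:
```python
from h import *
s=dict(np.load('pics/w8.png.npz'))
print('hole',onz(s,278,186.7,.022))
for z in(.1395,.1435): print(z,'collar front',onz(s,275.5,210.3,z), 'pin centre y', onz(s,275.5,210.3,z)[1]-.014)
for v in (262,): print(onz(s,277.2,v,.19), onz(s,275.5,217,.14))
```

```text
hole [ 0.67965337 -0.0164565   0.022     ]
0.1395 collar front [ 0.67740578 -0.00696739  0.1395    ] pin centre y -0.02096739209310556
0.1435 collar front [ 0.67738998 -0.00581927  0.1435    ] pin centre y -0.019819266170874136
[ 0.67886413 -0.02025166  0.19      ] [ 0.67753066 -0.01135153  0.14      ]
```

```bash
python3 -m jog '[[0,[0.0015,0.001,0.015],0],[0,[0.0015,0.001,0.035],0],[0,[0.0015,0.001,0.055],0],[0,[0.0015,0.001,0.075],0],[0,[0.0015,0.001,0.09],0],[0,[0.0015,0.001,0.1],0],[0,[0.0015,0.001,0.1],0],[0,[0.0015,0.001,0.1],0]]'
python3 - <<'E'
from h import *
s=snap('wrist','w9.png'); to(.6783,-.0162,.0517,1.7)
print(proj(s,(.6773,-.0172,.022)))
g=cv2.cvtColor(s['img'],cv2.COLOR_BGR2GRAY)
u,v=proj(s,(.6773,-.0172,.022)); u=int(u)-24;v=int(v)-20
print('cols',u)
for r in range(v,v+40,3): print(r,*['%3d'%x for x in g[r,u:u+50:2]])
E
```

```text
time_s: 17.0
position: [0.6795, -0.0157, 0.0802]
tool_rot: [0.696, 0.718, 0.0, 0.0]
contact_force: [0.2, 0.7, -1.4]
width: 0.0144
grip_force: 48.9
tcp [ 0.68   -0.0158  0.0809] yang 1.7 t 17.05 q7 0.35 F [-0.1 -0.9 -0.6] w 0.0145 -> d [-0.0003, -0.0017, 0.0292] yaw 0.0003
(np.float64(271.40917138021103), np.float64(219.82868036942784))
cols 247
199 126 126 128 124 127 126 123 125 126 129 123 127 125 126 125 125 125 124 126 124 125 126 127 125 127
202 128 127 126 129 125 126 130 125 124 125 125 126 126 124 127 126 126 123 124 123 123 125 127 128 124
205 129 128 126 127 126 127 127 127 124 126 130 123 127 125 129 126 129 127 127 126 125 126 124 127 123
208 149 133 126 129 130 127 129 129 130 128 124 108  91  82  86  93 104 119 126 128 126 126 130 128 129
211 221 187 137 143 125 129 130 129 125 114 115 124 136 138 141 139 136 129 125 131 128 126 129 127 129
214 219 220 220 217 152 134 128 128 133 144 146 147 145 146 149 147 145 146 147 143 137 134 128 130 127
217 217 218 218 219 223 186 133 144 147 149 149 150 148 148 148 147 147 148 147 146 149 147 140 130 125
220 221 219 219 218 220 168 145 149 149 149 150 146 144 140 139 140 142 144 146 150 151 148 150 146 153
223 221 220 218 220 201 148 148 149 150 147 145 141 135 139 138 139 138 139 138 146 151 151 149 149 159
226 220 219 220 212 156 149 150 151 147 140 143 142 140 138 140 139 140 139 140 141 140 149 149 149 143
229 218 218 221 195 149 150 149 148 142 140 143 141 137 139 138 141 142 139 141 139 140 141 146 147 143
232 216 216 218 198 152 149 150 144 139 141 140 143 141 139 139 139 141 139 138 141 142 140 141 146 149
235 214 214 218 202 153 150 151 145 143 143 142 143 139 139 139 140 140 137 141 140 143 139 143 148 147
238 215 214 215 210 174 148 149 143 142 141 143 141 140 139 141 138 141 139 142 140 140 138 141 149 147
```

```bash
python3 -m jog '[[0,[0,-0.0012,0],0],[0,[0,-0.0012,0.003],0],[0,[0,-0.0012,0.006],0],[0,[0,-0.0012,0.009],0],[0,[0,-0.0012,0.012],0],[0,[0,-0.0012,0.014],0],[0,[0,-0.0012,0.014],0]]'
python3 - <<'E'
from h import *
to(.6783,-.0162,.0517,1.7)
E
```

```text
time_s: 17.75
position: [0.6774, -0.0155, 0.0653]
tool_rot: [0.696, 0.718, -0.0, -0.0]
contact_force: [0.6, 0.2, -0.6]
width: 0.0148
grip_force: 48.9
tcp [ 0.6774 -0.0155  0.0653] yang 1.7 t 17.75 q7 0.36 F [ 0.6  0.2 -0.6] w 0.0148 -> d [-0.0007, 0.0009, 0.0136] yaw 0.0004
```

Tip is 6 mm into the ear with no contact; continue.

```bash
python3 -m jog '[[0,[0,0,0.003],0],[0,[0,0,0.006],0],[0,[0,0,0.009],0],[0,[0,0,0.011],0],[0,[0,0,0.013],0],[0,[0,0,0.014],0],[0,[0,0,0.014],0]]'
python3 - <<'E'
from h import *
to(.6783,-.0162,.0517,1.7)
E
```

```text
time_s: 18.45
position: [0.6779, -0.0157, 0.052]
tool_rot: [0.696, 0.718, 0.0, 0.0]
contact_force: [-0.5, 0.6, -1.8]
width: 0.0147
grip_force: 49.0
tcp [ 0.6779 -0.0157  0.052 ] yang 1.7 t 18.45 q7 0.37 F [-0.5  0.6 -1.8] w 0.0147 -> d [-0.0005, 0.0004, 0.0003] yaw 0.0003
```

```bash
python3 -m jog '[[0.1,[0,0,0.0005],0],[0.2,[0,0,0.0005],0],[0.3,[0,0,0.0005],0],[0.4,[0,0,0.0005],0],[0.45,[0,0,0.0005],0],[0.45,[0,0,0.0005],0],[0.45,[0,0,0.0005],0]]'
python3 -m jog '[[0.45,[0,0,-0.01],0],[0.45,[0,0,-0.03],0],[0.45,[0,0,-0.06],0],[0.45,[0,0,-0.1],0],[0.45,[0,0,-0.12],0],[0.45,[0,0,-0.12],0],[0.45,[0,0,-0.12],0]]'
python3 - <<'E'
from h import *
s=snap('wrist','w10.png'); to(.609,-.096,.15,1.7); snap('scene','scene10.png')
g=cv2.cvtColor(s['img'],cv2.COLOR_BGR2GRAY)
for z in(.022,.032,.087): print(z,proj(s,(.6773,-.0168,z)))
u,v=proj(s,(.6773,-.0168,.087)); u=int(u)-30;v=int(v)-50
print('cols',u)
for r in range(v,v+75,3): print(r,*['%3d'%x for x in g[r,u:u+60:2]])
E
```

```text
time_s: 19.15
position: [0.6779, -0.0156, 0.0513]
tool_rot: [0.696, 0.718, 0.0, 0.0]
contact_force: [0.3, 1.0, 0.8]
width: 0.0387
grip_force: 0.0
time_s: 19.85
position: [0.6781, -0.0156, 0.1721]
tool_rot: [0.696, 0.718, 0.001, 0.0]
contact_force: [-0.3, 0.7, -0.0]
width: 0.0382
grip_force: 0.0
tcp [ 0.6772 -0.0153  0.1707] yang 1.7 t 19.9 q7 0.3 F [ 0.3  0.3 -0.1] w 0.0386 -> d [-0.0786, -0.0705, 0.0208] yaw 0.0004
0.022 (np.float64(274.0390714421162), np.float64(190.85074572563695))
0.032 (np.float64(273.9787667282679), np.float64(193.20591965995112))
0.087 (np.float64(273.5700550169596), np.float64(209.16797482437724))
cols 243
159 214 234 195 119 124 126 127 123 122 124 124 125 126 124 122 125 126 123 124 125 125 124 117 121 124 119 124 123 119 122
162 206 207 172 122 124 125 124 123 123 127 125 124 126 126 122 125 123 121 126 122 124 126 120 124 125 122 120 122 119 122
165 130 119 113 111 111 111  99  99 103 102 103 103 100 102 101 101 102 101 102 100 100 101 100  98  99  99  99 102  98  99
168 187 190 187 187 188 186 111 104 102 103 106 103 108 104 107 106 105 105 103 106 108 1
[... 1938 characters left out ...]
 231 233 231 235 237 235 235 233 230 230 237 232 230 232 232 231 232 235 233 236
219 226 229 229 232 231 229 230 232 231 232 231 232 230 232 230 230 234 234 230 229 236 232 231 231 231 229 231 234 233 235
222 226 230 229 231 231 228 229 232 231 233 230 231 229 232 231 230 234 234 230 228 237 232 230 230 229 230 231 233 232 235
225 225 227 228 232 230 227 229 231 230 230 229 230 229 230 229 229 232 232 228 228 236 227 196 144 146 202 231 232 232 234
228 224 227 228 230 230 227 227 230 230 230 228 231 229 230 228 229 231 232 228 229 230 190 224 232 232 219 213 232 231 232
231 225 227 228 230 230 225 228 229 230 231 227 230 229 228 228 228 231 232 228 228 233 224 225 229 230 228 223 231 230 233
```

```bash
python3 -m jog '[[0.3,[-0.01,-0.01,0],0],[0.1,[-0.03,-0.028,0],0],[0,[-0.05,-0.046,0],0],[0,[-0.068,-0.062,0],0],[0,[-0.0766,-0.07,0.01],0],[0,[-0.0766,-0.07,0.02],0],[0,[-0.0766,-0.07,0.03],0],[0,[-0.0766,-0.07,0.04],0],[0,[-0.0766,-0.07,0.04],0]]'
python3 - <<'E'
from h import *
to(.6095,-.094,.115,1.7);to(.609,-.105,.0608,1.7)
E
```

```text
time_s: 20.85
position: [0.6092, -0.0921, 0.1286]
tool_rot: [0.695, 0.719, -0.001, -0.002]
contact_force: [-0.4, -0.2, 0.7]
width: -0.0001
grip_force: 0.0
tcp [ 0.6092 -0.0921  0.1286] yang 1.9 t 20.85 q7 0.44 F [-0.4 -0.2  0.7] w -0.0001 -> d [-0.0019, 0.0003, 0.0136] yaw 0.0032
tcp [ 0.6092 -0.0921  0.1286] yang 1.9 t 20.85 q7 0.44 F [-0.4 -0.2  0.7] w -0.0001 -> d [-0.0129, -0.0004, 0.0678] yaw 0.0032
```

Press smoothly along the pad's arc, to near the bottom.

```bash
python3 -m jog '[[0,[-0.001,0,0.006],0],[0,[-0.002,0,0.012],0],[0,[-0.003,0,0.017],0],[0,[-0.005,0,0.022],0],[0,[-0.006,0,0.027],0],[0,[-0.008,0,0.032],0],[0,[-0.009,0,0.037],0],[0,[-0.01,0,0.042],0],[0,[-0.011,0,0.047],0],[0,[-0.012,0,0.052],0],[0,[-0.013,0,0.057],0],[0,[-0.013,0,0.062],0],[0,[-0.013,0,0.062],0],[0,[-0.013,0,0.062],0]]'
python3 - <<'E'
from h import *
to(.609,-.105,.0608,1.7)
E
```

```text
time_s: 22.25
position: [0.6114, -0.1089, 0.0707]
tool_rot: [0.697, 0.717, 0.0, 0.001]
contact_force: [-1.5, -1.7, 9.2]
width: 0.0001
grip_force: 4.1
tcp [ 0.6114 -0.1089  0.0707] yang 1.7 t 22.25 q7 0.51 F [-1.5 -1.7  9.2] w 0.0001 -> d [0.004, -0.0023, 0.0099] yaw -0.0006
```

```bash
python3 -m jog '[[0,[0.001,0,0.004],0],[0,[0.002,0,0.008],0],[0,[0.002,0,0.011],0],[0,[0.002,0,0.011],0]]'; python3 -m jog '[[0,[0,0,0.002],0],[0,[0,0,0.004],0],[0,[0,0,0.004],0]]'
```

```text
time_s: 22.65
position: [0.6119, -0.1102, 0.0606]
tool_rot: [0.697, 0.717, -0.001, 0.003]
contact_force: [-1.1, -5.2, 10.9]
width: 0.0003
grip_force: 5.1
time_s: 22.95
position: [0.612, -0.111, 0.0569]
tool_rot: [0.697, 0.717, -0.001, 0.004]
contact_force: [-2.0, -5.2, 10.8]
width: -0.0002
grip_force: 5.3
```

```bash
python3 -m jog '[[0,[0.001,0,0.002],0],[0,[0.002,0,0.004],0],[0,[0.002,0,0.004],0]]'; python3 -m jog '[[0,[0.001,0,0.002],0],[0,[0.002,0,0.004],0],[0,[0.002,0,0.004],0]]'
python3 - <<'E'
from h import *
snap('top','top11.png'); snap('scene','scene11.png'); to(.61,-.105,.06,1.7)
E
```

```text
time_s: 23.25
position: [0.6125, -0.1092, 0.0531]
tool_rot: [0.697, 0.717, -0.001, 0.004]
contact_force: [-1.3, -6.2, 10.6]
width: -0.0002
grip_force: 5.5
time_s: 23.55
position: [0.6128, -0.1076, 0.0493]
tool_rot: [0.698, 0.717, -0.0, 0.005]
contact_force: [-2.0, -6.5, 12.1]
width: 0.0
grip_force: 5.7
tcp [ 0.6129 -0.1077  0.0495] yang 1.5 t 23.65 q7 0.52 F [-0.9 -6.7 12.5] w -0.0001 -> d [0.0026, -0.0027, -0.0105] yaw -0.0028
```

```bash
cat > trk.py <<'E'
from h import *
import sys
def trk(f,ref='scene0.png'):
    a=cv2.imread('pics/'+ref,0);b=cv2.imread('pics/'+f,0)
    s=dict(np.load('pics/'+ref+'.npz'));
    for n,(u,v,r) in {'ring':(310,192,9),'casing near corner':(292,152,9),'top window':(342,155,14),'pin':(0,0,0)}.items():
        if r==0: continue
        T=a[v-r:v+r+1,u-r:u+r+1]; W=b[v-r-16:v+r+17,u-r-16:u+r+17]
        M=cv2.matchTemplate(W,T,cv2.TM_CCOEFF_NORMED);_,mx,_,l=cv2.minMaxLoc(M); print(n,'d',l[0]-16,l[1]-16,round(mx,2))
for f in sys.argv[1:]: print(f);trk(f)
E
python3 trk.py scene10.png scene11.png
python3 - <<'E'
from h import *
s=dict(np.load('pics/scene0.png.npz'))
p=np.array((.603,.096,.098)); print(np.array(proj(s,p+[0,0,.016]))-proj(s,p))
for n,p in (('tcp now',(.6129,-.1077,.0495)),('pad down',(.610,-.104,.0608)),('cheek',(.606,.021,.102)),('pintop',(.6773,-.0168,.087))): print(n,proj(s,p))
E
```

```text
scene10.png
ring d -8 15 0.31
casing near corner d -16 -16 0.84
top window d 1 0 0.82
scene11.png
ring d 1 -3 0.95
casing near corner d 1 -2 0.99
top window d 1 -2 1.0
[ 0.41948113 -3.6995934 ]
tcp now (np.float64(259.2047565562371), np.float64(252.01201587033918))
pad down (np.float64(259.2975551767398), np.float64(248.18348560531115))
cheek (np.float64(291.8496148131961), np.float64(208.78415353818843))
pintop (np.float64(302.54697473279094), np.float64(237.11152693568118))
```

```bash
python3 -m jog '[[0,[0.001,0,0.002],0],[0,[0.002,0,0.004],0],[0,[0.002,0,0.004],0]]'
cat > lift.py <<'E'
from h import *
import sys
def ecc(f,ref='scene0.png'):
    a=cv2.imread('pics/'+ref,0);b=cv2.imread('pics/'+f,0); out=[]
    for (u,v,r) in ((310,192,11),(342,155,16),(330,190,12)):
        W=np.eye(2,3,dtype=np.float32); W[:,2]=(0.5,-2)
        T=a[v-r:v+r+1,u-r:u+r+1].astype(np.float32); W[0,2]+=u-r;W[1,2]+=v-r
        try: cc,W=cv2.findTransformECC(T,b.astype(np.float32),W,cv2.MOTION_TRANSLATION,(3,100,1e-4),None,3); out.append((round(float(W[0,2]-u+r),2),round(float(W[1,2]-v+r),2),round(cc,3)))
        except cv2.error: out.append(None)
    print(f,out)
for f in sys.argv[1:]: ecc(f)
E
python3 -c "
from h import *
snap('scene','scene12.png'); to(.61,-.105,.06,1.7)"
python3 lift.py scene11.png scene12.png
```

```text
time_s: 23.95
position: [0.6131, -0.1062, 0.0455]
tool_rot: [0.698, 0.716, -0.0, 0.005]
contact_force: [-0.3, -6.9, 11.9]
width: 0.0001
grip_force: 5.8
tcp [ 0.613  -0.1061  0.0456] yang 1.5 t 24.0 q7 0.52 F [-1.2 -6.9 12.1] w -0.0 -> d [0.0011, -0.0029, -0.0144] yaw -0.003
scene11.png [(1.11, -2.73, 0.915), (1.3, -2.19, 0.997), (0.98, -2.62, 0.994)]
scene12.png [(1.28, -3.26, 0.917), (1.5, -2.58, 0.996), (1.19, -3.11, 0.994)]
```

Run:
```python
from h import *
s=dict(np.load('pics/scene0.png.npz'))
o=np.array([.6032,.0962,0]);ex=np.array([.0288,-.9996,0]);ey=np.array([.9996,.0288,0]);ez=np.array([0,0,1.])
for h in(8,12,16):
    a=h/290
    def mv(x,y,z):
        X,Z=x+.290,z; return o+ex*(X*np.cos(a)-Z*np.sin(a)-.290)+ey*y+ez*(X*np.sin(a)+Z*np.cos(a))
    def p0(x,y,z): return o+ex*x+ey*y+ez*z
    print(h,[np.round(np.array(proj(s,mv(*q)))-proj(s,p0(*q)),2).tolist() for q in((0,0,.098),(-.17,0,.138),(-.045,0,.1))])
```

```text
8 [[0.88, -2.45], [0.99, -1.57], [0.88, -2.18]]
12 [[1.34, -3.7], [1.49, -2.36], [1.33, -3.28]]
16 [[1.81, -4.95], [2.0, -3.14], [1.8, -4.39]]
```

Run:
```python
from h import *
s=snap('wrist','w12.png'); g=cv2.cvtColor(s['img'],cv2.COLOR_BGR2GRAY); g=cv2.blur(g,(5,5))
o=np.array([.6041,.0954,0]);ex=np.array([.0305,-.9995,0]);ey=np.array([.9995,.0305,0]);ez=np.array([0,0,1.])
for th in(.36,.45):
    sl=.40-th
    for l in(100,150):
        for y in(-20,20):
            x=75+l*np.cos(sl)-7*np.sin(sl);z=60+l*np.sin(sl)+7*np.cos(sl); print(th,l,y,np.round(proj(s,o+ex*x/1e3+ey*y/1e3+ez*z/1e3)))
print('tcp',proj(s,(.613,-.1061,.0456)), 'grasp',proj(s,(.613,-.1061,.0643)),'pin',proj(s,(.6773,-.0168,.087)))
print('    ',*['%3d'%x for x in range(200,400,6)])
for v in range(120,420,8): print(v,':',*['%3d'%x for x in g[v,200:400:6]])
```

```text
0.36 100 -20 [223. 216.]
0.36 100 20 [312. 216.]
0.36 150 -20 [227. 316.]
0.36 150 20 [310. 315.]
0.45 100 -20 [226. 212.]
0.45 100 20 [310. 211.]
0.45 150 -20 [231. 302.]
0.45 150 20 [307. 301.]
tcp (np.float64(273.91077374710756), np.float64(249.58669928466787)) grasp (np.float64(273.8976612861925), np.float64(264.5368044252093)) pin (np.float64(460.71269256726623), np.float64(67.01701373220041))
     200 206 212 218 224 230 236 242 248 254 260 266 272 278 284 290 296 302 308 314 320 326 332 338 344 350 356 362 368 374 380 386 392 398
120 : 122 124 118  94  95  94  94  95  95 106 122 124 125 125 119  96  96  97  97  98 100 101 101 104 105 107 109 110 113 129 183 185 184 184
128 : 123 124 122  95  95  95  95  95  95 105 122 124 125 124 119  97  98  98  99 100 102 103 121 124 127 126 148 209 212 216 219 218 219 217
136 : 123 125 123  95  95  95  95  95  95 104 122 124 125 124 119  96  98  99  99 101 102 105 127 130 133 152 221 226 225 224 224 224 224 222
144 : 123 125 126  96  96  96  96  95  96 104 122 124 124 124 119  96  98  99  99 101 103 106 128 131 136 212 227 226 226 225 224 2
[... 4138 characters left out ...]
  32  33  34  34  33  33  33  32  32  33  32  33  33  32  32  32  32  32  33  32  33  35  33  32  32  33  32  32  32  33  33  33  32
392 :  33  32  33  32  33  32  32  32  31  32  32  32  33  32  32  32  32  33  32  32  33  32  32  31  32  32  32  33  31  32  32  31  32  33
400 :  32  31  33  32  31  32  32  32  31  32  31  33  32  32  33  32  34  32  31  33  31  32  33  32  32  32  32  32  32  32  32  32  31  31
408 :  32  31  31  30  31  31  32  33  31  31  32  31  32  32  32  32  32  31  32  31  31  32  31  31  32  31  31  32  32  31  31  32  32  32
416 :  31  32  32  31  32  31  32  33  32  32  31  32  31  31  32  30  32  31  31  31  31  31  31  31  31  32  32  31  31  32  32  31  31  41
```

```bash
for i in 1 2; do python3 -m jog '[[0,[0,0,0.002],0],[0,[0,0,0.004],0],[0,[0,0,0.004],0]]' | egrep 'position|contact|width|rot'; done
python3 -c "
from h import *
snap('scene','scene13.png'); to(.61,-.105,.06,1.7)"
python3 lift.py scene12.png scene13.png
```

```text
position: [0.613, -0.1066, 0.0415]
tool_rot: [0.698, 0.716, -0.001, 0.006]
contact_force: [-0.6, -8.7, 11.7]
width: -0.0003
position: [0.613, -0.1069, 0.0377]
tool_rot: [0.698, 0.716, -0.001, 0.006]
contact_force: [-1.0, -6.9, 12.6]
width: 0.0004
tcp [ 0.613  -0.1069  0.0378] yang 1.5 t 24.7 q7 0.53 F [-0.8 -7.5 12.5] w -0.0002 -> d [0.0018, -0.0028, -0.0223] yaw -0.0037
scene12.png [(1.28, -3.26, 0.917), (1.5, -2.58, 0.996), (1.19, -3.11, 0.994)]
scene13.png [(1.64, -4.27, 0.913), (1.97, -3.36, 0.995), (1.51, -4.1, 0.989)]
```

```bash
for i in 1 2 3; do python3 -m jog '[[0,[0,0,0.001],0],[0,[0,0,0.002],0],[0,[0,0,0.002],0]]' | egrep 'position|contact'; done
python3 -c "
from h import *
snap('scene','scene14.png')"
python3 lift.py scene14.png
```

```text
position: [0.6131, -0.107, 0.0359]
contact_force: [-1.4, -8.0, 12.8]
position: [0.6131, -0.107, 0.0339]
contact_force: [-0.6, -8.3, 13.1]
position: [0.6131, -0.1071, 0.0319]
contact_force: [-1.3, -9.1, 12.9]
scene14.png [(1.92, -5.14, 0.915), (2.41, -3.96, 0.993), (1.82, -4.93, 0.989)]
```

```bash
for i in 1 2 3; do python3 -m jog '[[0,[0,0,0.001],0],[0,[0,0,0.002],0],[0,[0,0,0.002],0]]' | egrep 'position|contact'; done
python3 -c "
from h import *
snap('scene','scene15.png'); snap('wrist','w15.png'); print(ctrl.get_obs()['ft_torque'],ctrl.get_obs()['time_s'])"
python3 lift.py scene15.png
```

```text
position: [0.6131, -0.107, 0.0311]
contact_force: [-4.0, -6.3, 19.2]
position: [0.6132, -0.107, 0.0307]
contact_force: [-6.3, -6.5, 26.7]
position: [0.6133, -0.107, 0.0302]
contact_force: [-9.2, -5.0, 35.5]
[-1.00799187  2.14021615  0.04247805] 26.65
scene15.png [(2.01, -5.3, 0.911), (2.48, -4.1, 0.992), (1.89, -5.13, 0.987)]
```

```bash
python3 -m jog '[[0,[0,0,-0.005],0],[0,[0,0,-0.011],0],[0,[0,0,-0.017],0],[0,[0.001,0,-0.023],0],[0,[0.002,0,-0.029],0],[0,[0.003,0,-0.035],0],[0,[0.004,0,-0.041],0],[0,[0.005,0,-0.047],0],[0,[0.006,0,-0.053],0],[0,[0.008,0,-0.059],0],[0,[0.01,0,-0.065],0],[0,[0.01,0,-0.071],0],[0,[0.01,0,-0.08],0],[0,[0.01,0,-0.095],0],[0,[0.01,0,-0.11],0],[0,[0.01,0,-0.11],0],[0,[0.01,0,-0.11],0],[0,[0.01,0,-0.11],0],[0,[0.01,0,-0.11],0],[0,[0.01,0,-0.11],0]]'
python3 - <<'E'
from h import *
s=snap('scene','scene16.png'); w=snap('wrist','w16.png'); to(.6095,-.094,.13,1.7)
o=np.array([.6041,.0954,0]);ex=np.array([.0305,-.9995,0]);ey=np.array([.9995,.0305,0]);ez=np.array([0,0,1.])
for th in(0,.1):
    sl=.40-th
    for l in(100,150):
        for y in(-20,20):
            x=75+l*np.cos(sl)-7*np.sin(sl);z=60+l*np.sin(sl)+7*np.cos(sl); print(th,l,y,np.round(proj(w,o+ex*x/1e3+ey*y/1e3+ez*z/1e3)))
g=cv2.blur(cv2.cvtColor(w['img'],cv2.COLOR_BGR2GRAY),(5,5))
print('    ',*['%3d'%x for x in range(200,360,6)])
for v in range(160,340,8): print(v,':',*['%3d'%x for x in g[v,200:360:6]])
for z in(.022,.032,.087): print('pin',z,proj(w,(.6773,-.0168,z)))
E
python3 lift.py scene16.png
```

```text
time_s: 28.65
position: [0.6095, -0.0892, 0.1317]
tool_rot: [0.696, 0.718, -0.0, -0.0]
contact_force: [0.1, 1.0, 0.4]
width: -0.0003
grip_force: 0.0
tcp [ 0.6097 -0.0893  0.1319] yang 1.7 t 28.75 q7 0.43 F [ 0.4  0.2 -0.1] w 0.0004 -> d [-0.0047, -0.0003, 0.0019] yaw 0.0003
0 100 -20 [241. 201.]
0 100 20 [308. 201.]
0 150 -20 [240. 286.]
0 150 20 [309. 286.]
0.1 100 -20 [243. 204.]
0.1 100 20 [306. 204.]
0.1 150 -20 [243. 283.]
0.1 150 20 [306. 283.]
     200 206 212 218 224 230 236 242 248 254 260 266 272 278 284 290 296 302 308 314 320 326 332 338 344 350 356
160 :  54  55  54  93 117 116 119  93  93  93  93 102 119 121 120  97  95  95  96 100 122 124 123 125 125 126 205
168 :  54  56  58 101 110 113 119  95  95  96  96 104 119 121 121 100  98  99 100 106 121 123 125 134 161 167 222
176 :  53  55  58 154 234 230 234 223 204 159 118 115 119 122 121 116 117 120 119 170 215 229 225 226 224 224 224
184 :  53  55  56 115 185 183 185 180 182 175  93 104 120 122 121  99  93 103 174 181 177 181 178 179 178 178 178
192 :  52  54  56  57  58  60  61  61  62  62  55  86 120 123 122  69  50  5
[... 1688 characters left out ...]
 35  36  34  34  34  34  33  32  33  39  43  43  35  31  32
320 :  32  31  32  32  32  31  32  33  33  33  34  33  34  34  32  33  33  32  33  32  33  33  31  32  31  32  32
328 :  32  32  32  32  32  31  32  32  31  31  32  33  34  35  33  32  32  33  32  31  32  32  32  32  31  32  32
336 :  33  31  31  31  32  32  31  32  31  31  31  32  33  33  33  32  32  31  32  32  32  31  30  30  31  33  33
pin 0.022 (np.float64(362.8781349694137), np.float64(114.00523881472009))
pin 0.032 (np.float64(366.02346642056114), np.float64(114.08544663346255))
pin 0.087 (np.float64(388.4715463316979), np.float64(114.6578859940177))
scene16.png [(0.15, -0.07, 0.93), (-0.0, -0.04, 0.999), (0.06, 0.03, 0.998)]
```

```bash
python3 -m jog '[[0,[-0.002,0,0.008],0],[0,[-0.003,0,0.016],0],[0,[-0.004,0,0.024],0],[0,[-0.005,0,0.03],0],[0,[-0.006,0,0.036],0],[0,[-0.007,0,0.042],0],[0,[-0.008,0,0.048],0],[0,[-0.009,0,0.054],0],[0,[-0.01,0,0.06],0],[0,[-0.011,0,0.066],0],[0,[-0.012,0,0.072],0],[0,[-0.013,0,0.078],0],[0,[-0.014,0,0.084],0],[0,[-0.015,0,0.09],0],[0,[-0.015,0,0.095],0],[0,[-0.015,0,0.1],0],[0,[-0.015,0,0.104],0],[0,[-0.015,0,0.106],0],[0,[-0.015,0,0.106],0],[0,[-0.015,0,0.106],0]]'
python3 -c "
from h import *
snap('scene','scene17.png')"
python3 lift.py scene17.png
```

```text
time_s: 30.75
position: [0.6116, -0.1069, 0.0308]
tool_rot: [0.697, 0.717, 0.001, 0.001]
contact_force: [-7.4, -0.6, 23.8]
width: 0.0002
grip_force: 12.0
scene17.png [(1.95, -5.22, 0.911), (2.44, -4.05, 0.993), (1.88, -5.08, 0.986)]
```

```bash
python3 -m jog '[[0,[0,0,0],0],[0,[0,0,0],0],[0,[0,0,0],0],[0,[0,0,0],0],[0,[0,0,0],0]]'
python3 - <<'E'
from h import *
s=snap('scene','scene18.png')
a=cv2.imread('pics/scene0.png',0);b=s['img'];b=cv2.cvtColor(b,cv2.COLOR_BGR2GRAY);c=cv2.imread('pics/scene16.png',0)
for n,(u,v,r) in {'beaker':(263,328,22),'reagent':(303,295,20),'driver':(165,220,25),'foot':(325,288,8),'washer':(209,197,8),'block':(223,212,10)}.items():
    T=a[v-r:v+r+1,u-r:u+r+1];W=b[v-r-8:v+r+9,u-r-8:u+r+9];M=cv2.matchTemplate(W,T,5);_,m,_,l=cv2.minMaxLoc(M);print(n,l[0]-8,l[1]-8,round(m,2))
u,v=map(int,proj(s,(.6773,-.0168,.06)));r=12
T=c[v-r:v+r+1,u-r:u+r+1];W=b[v-r-8:v+r+9,u-r-8:u+r+9];M=cv2.matchTemplate(W,T,5);_,m,_,l=cv2.minMaxLoc(M);print('pin',l[0]-8,l[1]-8,round(m,2),'pred top/collar',proj(s,(.6773,-.0168,.087)),proj(s,(.6773,-.0168,.026)))
print('pin patch cols',u-16)
for y in range(v-24,v+24,2): print(y,*['%3d'%x for x in b[y,u-16:u+18:2]])
E
python3 lift.py scene18.png
```

```text
time_s: 31.3
position: [0.6116, -0.1069, 0.0308]
tool_rot: [0.697, 0.717, 0.001, 0.001]
contact_force: [-8.0, -1.1, 24.6]
width: -0.0002
grip_force: 11.9
beaker 0 0 1.0
reagent 0 0 1.0
driver 0 0 0.61
foot 0 0 0.96
washer 0 0 0.99
block 0 0 0.85
pin 0 0 0.8 pred top/collar (np.float64(302.54697473279094), np.float64(237.11152693568118)) (np.float64(301.2636922282487), np.float64(249.30312904366747))
pin patch cols 285
218  70  91  95 100 122  93  66  64  80 146 172 172 170 175 166 123  98
220  82 134 143  90  79  67  79  94  92 160 177 177 176 167 126  98 116
222  95 138 177  92  76  70 143 148  91 137 172 179 168 128  98 115 205
224  98 110 118  84  75  71 129 103  77 110 165 167 149 132 116 203 238
226  96  96 113  98  71  68  74  73 118 166 163 157 206 151 183 237 241
228  90  74  77  84  72  65  65  77 148 167 150 209 221 149 224 240 240
230  75  71  76  86  71  67  84 127 160 159 217 234 196 156 233 239 240
232  70  72  72  85  79 118 149 159 157 218 237 235 168 165 235 240 240
234  71  69  72  93 132 171 166 155 209 232 235 229 147 203 238 239 240
236  69  70  68  88 143 172 16
[... 426 characters left out ...]
109 196 155 110  98 100 130 180 201 224 235 235
250  81  69  68  70  70  99 184 173 127 124 164 180 182 181 186 223 215
252 100  86  72  70  82 116 165 185 187 187 185 178 180 173 153 182 131
254 106 105  97  84 123 160 174 170 168 167 170 182 173 151 164 121  61
256 174 193 193 189 161 138 165 180 178 182 185 176 145 155 128  59  47
258 235 237 237 236 229 183 143 160 180 182 172 136 146 121  62  46  45
260 238 238 238 237 237 233 208 146 151 167 137 140 120  60  45  44  44
262 226 237 237 238 238 237 234 216 165 134 154 139  62  45  47  43  44
264 169 234 238 237 233 234 235 235 229 196 148  73  46  46  44  45  46
scene18.png [(1.97, -5.2, 0.911), (2.46, -4.05, 0.993), (1.9, -5.07, 0.986)]
```

```bash
python3 -c "
from station import ctrl
print(ctrl.close_job())"
```

```text
the job is handed in; nothing more can be done
None
```

The jack is docked and pinned, and I pumped the handle as asked: one full stroke, release until the photometer came back to rest, second stroke. The job is handed in at about 31 s with the handle held at its stop at about 24 N and the photometer raised roughly 16 mm. One thing I can't explain is that the reported fingertip height at the stop was about 27 mm lower than the pad geometry predicts, so I judged full stroke by the sharp rise in force and the measured lift.

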